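Release and rock out a setting die

TASK

Take the green-handled release gauge from the wooden stand and push its blade fully home into the narrow slot of the blue die holder, and leave it there. Then grip the brass head of the setting die and rock it side to side, towards each brass keeper in turn, until the die itself has pushed both keepers right back (do not press on the holder or keepers with the gripper). Lift the freed die straight up and finish while still holding it in the gripper, upright and still, just clear above its well (about a finger's breadth above the keepers), without disturbing anything else on the bench.

Things in the scene. Friction and masses are not known exactly. Their poses are not given: they have to be found in the camera images.
- holder: Fixed blue die holder, place and yaw vary: body x -34 to 80 mm, y +-36, 50 high; low feet to x -50 and 96. Origin on the bench under the centre of the die's well; x points from well to slot, y is the rocking direction (left = +y), z up. Two flat brass keepers (18 mm in x, tops 55 mm above the bench) lie on it at +y and -y of the die.
- well (a point): Centre of the well's floor, 4 mm above the bench, axes as the holder. Well 27 mm wide in x; in y 46 mm, but 21 mm in its lowest 6 mm, which locates the die's foot: the die rocks on its foot.
- slot (a point): Centre of the mouth of the release slot in the holder's top, 50 mm above the bench, 48 mm along holder x from the well; axes as the holder. 28 mm long in x, 7 mm wide in y, bevels widen the mouth to 15 mm in y; takes the whole blade.
- gauge: Release gauge, green handle up, loose in a slot of the stand (which one varies). Blade 24 (x) x 4 (y) x 40 mm under a handle 36 x 14 x 40 mm; 80 g. Origin: centre of the blade's lower end, z up. Home: handle's underside on the holder's top, origin 40 mm below the slot mouth, blade's width along holder x, either way round. The last 10 mm push the latch, 8 to 15 N.
- other_gauge: Look-alike with a black handle, same size and origin, in the other slot of the stand; leave it alone.
- stand: Fixed wooden stand 70 mm (x) x 160 mm (y) x 45 mm high; its place and yaw vary. Origin at the centre of its underside. Slots at y = +40 and -40 mm hold the gauges with the blade's width along x; their handles rest on its top (45 to 85 mm above the bench).
- die: Steel die standing in the well, 106 mm high, 0.3 to 0.5 kg. Origin: centre of the foot's underside; axes as the holder. Foot 24 x 18 mm (x, y), 10 high; body 24 x 26; a groove in each y side at 42 to 56 mm takes a keeper's lip; flange to 62; square brass head 24 x 24 mm at 62 to 100 mm (grip here). A hidden stiff latch hooks it till the gauge is home; the keepers stop a straight pull.
- keeper_left (a joint): Stiff brass keeper at +y of the die: 0 to 1 mm at the start (lip in the groove), grows outwards (+y) to its stop at 6 mm, stays where pushed (9 N friction). Clear of the die beyond 3.5 mm. Tilting the die 0.15 to 0.19 rad towards it about the foot pushes it right back; the head then moves some 15 mm sideways.
- keeper_right (a joint): The same on the -y side, growing outwards (-y).
- latch (a joint): Hidden latch (rad): 0 hooks the die down; the gauge's blade pushes it to about 0.52 when fully home; it stays where it is pushed.
- hammer: Bystander: hammer lying on the bench; origin on its underside.
- knife: Bystander: yellow utility knife 150 x 26 x 18 mm lying on the bench; origin at the underside.
- rivet_jar: Bystander: amber glass jar 60 mm across, 75 mm high; origin at the underside.
- spare_die: Bystander: small round steel die standing 50 mm high, 32 mm across the foot; origin at the underside.
- steel_rule: Bystander: steel rule 300 x 30 x 4 mm lying on the bench; origin at the underside.

How it is judged:
On the way, in this order (a step that is already met when the one before it is completed fails the run):
1. the gauge's blade is fully home in the slot (handle within 2.5 mm of the holder's top) and has pushed the latch back (z of gauge in the frame of slot below -0.0375 m and horizontal distance between gauge and slot below 0.005 m and value of joint latch above 0.42 rad), for 0.2 s.
2. with its foot still in the well, the die has been rocked both ways: both keepers are pushed back more than 4 mm (value of joint each of keeper_left, keeper_right above 0.004 m and z of die in the frame of well below 0.03 m), for 0.1 s.
At the end, for the whole second after the job is handed in: The gripper holds the die still and upright (0.15 rad), within 25 mm of the well's axis, its foot 5 to 50 mm above the keepers' tops, touching neither holder nor gauge; both keepers back over 4 mm; the gauge, let go, still home within 2.5 mm and the latch back over 0.42 rad (all of step 1 and z of die in the frame of holder between 0.06 and 0.106 m and horizontal distance between die and well below 0.025 m and angle between die's own z axis and vertical below 0.15 rad and linear speed of die below 0.02 m/s and contact force between the fingers and die above 2 N and contact force between die and holder below 0.2 N and contact force between each of die, the fingers and gauge below 0.2 N and value of joint each of keeper_left, keeper_right above 0.004 m); the arm keeps its last pose, push and grip.
It fails at once if the gripper presses on the holder or its keepers with more than 8 N (contact force between the fingers and holder above 8 N).
It fails at once if the die is lifted more than 100 mm above the holder's top (z of die in the frame of holder above 0.15 m).
It fails at once if the black gauge or a bystander is moved more than 20 mm (distance of any of other_gauge, hammer, knife, rivet_jar, spare_die, steel_rule from where it was at the start of the episode above 0.02 m).
It also fails if it takes over 54 s, if anything falls off the work surface, if the arm or the gripper's body presses on something with over 40 N, if the wrist force passes 120 N, or if a joint passes its speed limit or range.

ROBOT

A 6-joint arm with a two-finger parallel gripper is mounted at the origin on the work surface. World frame = base frame: x ahead of the robot, y to its left, z up, the work surface at z = 0. Lengths are in m, angles in rad, forces in N, time in s.
With the tool pointing down it reaches from about 0.275 to 0.725 m from the base axis. Payload 5.6 kg.
Tool frame: the origin (TCP) lies at the very end of the fingers, on their centre line; the grasp point (between the pads) lies 19 mm behind it; z points along the fingers, y is the line along which they close (so a half turn about z gives the same grasp; the last joint's range is limited). The gripper opens to 85 mm and grips with 20 to 120 N. Pads are 22 mm wide; open, the fingers measure 114 mm over their backs; the gripper's body (76 mm by 85 mm) begins 54 mm behind the grasp point. The pads swing forward as they close: fully open they stand 13 mm farther back than shut.
Start: joints at [-0.826, 0.255, 0.108, 0, -1.424, -0.285], TCP at [0.244, -0.493, 0.231] pointing down, gripper open.
Joint ranges: [-2.95, 2.95], [-1.21, 1.97], [-1.09, 1.5], [-2.87, 1.71], [-2.94, -0.07], [-3.05, 3.05]. Speed limits (rad/s): [2.57, 2.57, 3.14, 3.14, 3.14, 3.14].

INTERFACE

Orientations are given as a unit quaternion [x, y, z, w].
In Python, from cell import readout, optics, order gives the robot as it stands. The module is installed in compiled form; this text tells all that it offers.
- The arm moves only by the tool carry_out, never from a script. Its argument "deltas" is a list that holds one entry, the list of rows, each a list of 7 numbers: the turn, a rotation vector about the world's x, y, z in units of pi rad (1.0 is pi rad), then the shift along the world's x, y, z in units of 0.25 m (1.0 is 0.25 m), then the closure, from -1 (fully open) to 1 (shut), so that 0 is half open. In form: [[[wx, wy, wz, x, y, z, gripper], ...]]. A call has 1 to 20 rows; each row is the pose to reach, as a shift and turn from the pose commanded when the call began, turning the shorter way round; what a row does not reach only later rows make up. A row lasts 1/8 s, in which the tool goes at most 62.5 mm and 10.7 degrees, less where a joint would pass 70% of its speed; a pose out of reach is approached as far as the arm can. A call with a number of a shift or a turn outside -1 to 1 is refused whole. A call with a gripper value outside its range is refused whole. The fingers move at their own pace and stop on an object; "newtons" is the grip in N (left out, the last holds). Time passes only in rows, so rows that repeat a pose let the fingers close. It gives the time, the measured TCP pose, the force, the opening and the grip force at its end, in the units of the state.
- readout.state(): the state, without advancing time (a new reading comes with each control period).
- optics.capture(name): name is "side" or "top"; returns a dict with "frame" (480x640x3 uint8, blue, green, red), "depth" (480x640 float32, m along the optical axis (not along the pixel's ray), 0 where there is no reading), "camera_matrix" (3x3 intrinsics, pixels), "world_from_camera" (4x4, takes a point from camera to world coordinates). Camera axes: x right, y down, z forward; pixel columns grow to the right and rows downward; lengths in m; the calibration is good to about 2 mm. A picture is of the moment at which its call begins.
- order.close_job(): hands the job in; it is judged then, once.
The state is a dict: "clock": time; "joints": joint angles; "qd": joint speeds; "joint_torque": joint torques, N m; "eef_pos": TCP position; "orientation": TCP orientation; "ft_force": force on the tool from outside, world axes, zero at the start; "moment": the same for the moment, N m; "opening": finger opening in m; "gripper_force": force on a finger pad.
Only numpy, scipy, OpenCV 4.12 (cv2) and the standard library are available. Lean on these libraries where they do the work, as an engineer would, in place of code of your own. Each camera call takes 0.05 s, during which the arm holds its last target. There are 200 camera calls.

## Working session

There is one attempt and no reset: what is moved stays moved. The work goes in short steps, Python scripts to look and compute and a tool call to move; the robot and the scene stay as the last step left them, time stands still between calls to the robot, and variables do not carry over. Pictures are saved under pics/ and viewed, at most 10 in all, crops included, and the job is handed in when it is done.

Besides the shell and the picture viewer there is one more tool, called after "Call:" as name([rows], argument=value, ...), one row to a line, values as JSON. carry_out: Moves the arm, as the interface text tells. Shifts and turns lie within -1 to 1; 1 stands for 0.25 m of shift or pi rad of turn. Its arguments: {"type":"object","properties":{"deltas":{"type":"array","items":{"type":"array","items":{"type":"array","items":{"type":"number"}}}},"newtons":{"type":"number"}},"required":["deltas"]}

```bash
mkdir -p pics; cat > h.py <<'E'
import numpy as np, cv2
from cell import readout, optics, order
def cap(n):
    c=optics.capture(n); return c
def pts(c):
    K=c["camera_matrix"];T=c["world_from_camera"];d=c["depth"]
    v,u=np.mgrid[0:480,0:640]
    P=np.stack([(u-K[0,2])/K[0,0]*d,(v-K[1,2])/K[1,1]*d,d],-1)
    W=P@T[:3,:3].T+T[:3,3]; W[d==0]=np.nan
    return W
def ray(c,u,v,z):
    K=c["camera_matrix"];T=c["world_from_camera"]
    r=T[:3,:3]@np.array([(u-K[0,2])/K[0,0],(v-K[1,2])/K[1,1],1]);o=T[:3,3]
    return o+r*(z-o[2])/r[2]
E
python3 - <<'E'
from h import *
for n in("top","side"):
    c=cap(n);cv2.imwrite(f"pics/{n}0.png",c["frame"]);print(n,c["camera_matrix"].round(1).tolist(),c["world_from_camera"].round(3).tolist())
s=readout.state();print({k:np.round(v,3).tolist() for k,v in s.items()})
E
```

```text
top [[517.6, 0.0, 317.0], [0.0, 517.6, 234.7], [0.0, 0.0, 1.0]] [[0.026, -0.998, 0.051, 0.461], [-1.0, -0.026, -0.001, 0.007], [0.002, -0.051, -0.999, 1.368], [0.0, 0.0, 0.0, 1.0]]
side [[595.6, 0.0, 328.2], [0.0, 595.6, 237.8], [0.0, 0.0, 1.0]] [[-0.812, -0.341, 0.473, -0.152], [-0.583, 0.48, -0.656, 0.938], [-0.003, -0.808, -0.589, 0.925], [0.0, 0.0, 0.0, 1.0]]
{'clock': 0.1, 'joints': [-0.826, 0.256, 0.107, -0.0, -1.424, -0.285], 'qd': [0.001, -0.002, 0.004, 0.001, 0.0, -0.001], 'joint_torque': [-0.004, -38.761, 23.847, 5.378, -0.004, 0.0], 'eef_pos': [0.244, -0.492, 0.23], 'orientation': [-0.228, 0.974, 0.001, -0.0], 'ft_force': [-0.165, -0.335, -0.01], 'moment': [-0.039, -0.045, 0.013], 'gripper_force': 0.0, 'opening': 0.085}
```

View pics/top0.png

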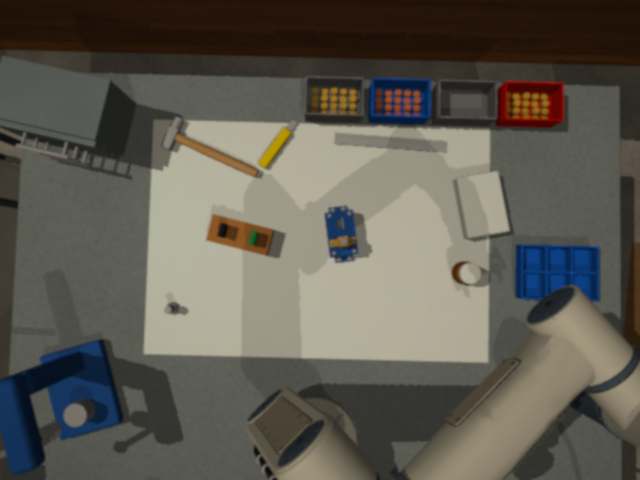

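View pics/side0.png

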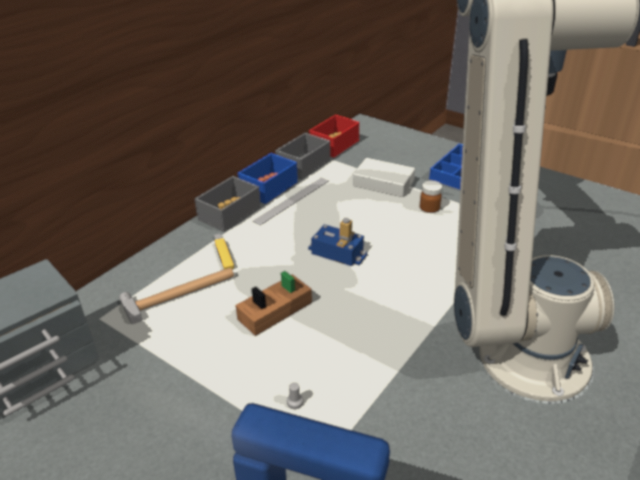

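Top view: the stand is at px (241,236), with the green gauge at (258,239) and the black one at (228,231). The holder is at (341,235), with the die near its lower end (343,241). The side view confirms this. Next I measure by masks and depth.

```bash
cat > m.py <<'E'
from h import *
def rect(P):
    (c,s,a)=cv2.minAreaRect((P[:,:2]*1000).astype(np.float32)); return np.round(c,1),np.round(s,1),round(a,1)
def masks(c):
    h=cv2.cvtColor(c["frame"],cv2.COLOR_BGR2HSV);H,S,V=[h[...,i].astype(int) for i in range(3)]
    return dict(green=(H>45)&(H<85)&(S>110)&(V>30),blue=(H>100)&(H<125)&(S>110)&(V>30),wood=(H<20)&(S>90)&(V>40),brass=(H>12)&(H<28)&(S>70)&(V>60),black=(V<45))
if __name__=="__main__":
  for n in("top","side"):
    c=cap(n);W=pts(c);M=masks(c)
    ok=(W[...,0]>.3)&(W[...,0]<.62)&(abs(W[...,1])<.35)
    for k,zr,yr in(("green",(.06,.095),(0,.35)),("black",(.06,.095),(.15,.35)),("wood",(.038,.05),(0,.35)),("wood",(.01,.05),(0,.35)),("blue",(.044,.054),(-.15,.05)),("blue",(.0,.054),(-.15,.05)),("brass",(.085,.112),(-.15,.05)),("brass",(.05,.06),(-.15,.05))):
        m=M[k]&ok&(W[...,2]>zr[0])&(W[...,2]<zr[1])&(W[...,1]>yr[0])&(W[...,1]<yr[1])
        P=W[m]
        if len(P)>4: print(n,k,zr,len(P),"mean",(P.mean(0)*1000).round(1),"zmax",round(P[:,2].max()*1000,1),*rect(P))
    if n=="top":
        a=c["frame"][195:275,195:375];cv2.imwrite("pics/topc.png",cv2.resize(a,(792,352),interpolation=cv2.INTER_CUBIC))
    else:
        a=c["frame"][210:340,225:385];b=cv2.resize(a,(738,600),interpolation=cv2.INTER_CUBIC);cv2.imwrite("pics/sidec.png",b)
E
python3 m.py
```

```text
top green (0.06, 0.095) 76 mean [515.1 164.2  84.1] zmax 91.9 [515.4 164.6] [14.1 31.5] 74.6
top black (0.06, 0.095) 87 mean [530.2 231.9  80.8] zmax 90.3 [521.6 203.7] [92.7 29.1] 73.8
top wood (0.038, 0.05) 1359 mean [524.1 203.9  45.3] zmax 49.9 [524.6 203.9] [160.8  69.2] 77.2
top wood (0.01, 0.05) 1378 mean [523.9 203.   45.1] zmax 49.9 [524.6 203.9] [160.8  69.2] 77.2
top blue (0.044, 0.054) 628 mean [541.6 -54.4  50.3] zmax 53.9 [535.2 -55.8] [113.9  68.5] 8.4
top blue (0.0, 0.054) 684 mean [538.8 -54.8  47.3] zmax 53.9 [534.3 -55.9] [138.8  68.5] 8.4
top brass (0.085, 0.112) 65 mean [511.9 -59.7 104.9] zmax 110.8 [512.6 -60.1] [23.4 23.8] 10.1
top brass (0.05, 0.06) 101 mean [512.3 -54.8  55.3] zmax 59.8 [512.4 -58.6] [18.3 67.4] 7.4
side green (0.06, 0.095) 127 mean [511.4 172.1  74.9] zmax 86.9 [513.  170.2] [11.9 34.5] 74.4
side black (0.06, 0.095) 129 mean [528.6 250.   75.1] zmax 87.9 [530.9 248.9] [12.8 34.2] 83.4
side wood (0.038, 0.05) 1222 mean [519.  218.1  44. ] zmax 49.7 [524.9 207.7] [159.5  75.1] 76.4
side wood (0.01, 0.05) 1918 mean [513.4 222.7  36.8] zmax 49.7 [524.1 207.9] [160.   75.3] 77.4
side blue (0.044, 0.054) 408 mean [536.  -44.8  49. ] zmax 53.8 [533.1 -50.2] [112.4  71.1] 9.4
side blue (0.0, 0.054) 1043 mean [526.3 -34.5  34.1] zmax 53.8 [531.5 -49.6] [139.4  71.9] 7.9
side brass (0.085, 0.112) 85 mean [509.2 -50.5  96. ] zmax 106.5 [512.2 -52.9] [25.  22.5] 13.2
side brass (0.05, 0.06) 46 mean [508.8 -37.3  53.7] zmax 59.2 [508.7 -37.6] [17.9 29.9] 9.1
```

View pics/topc.png

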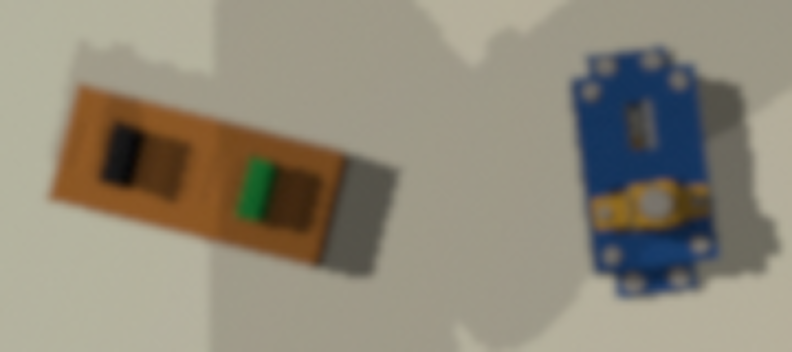

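View pics/sidec.png

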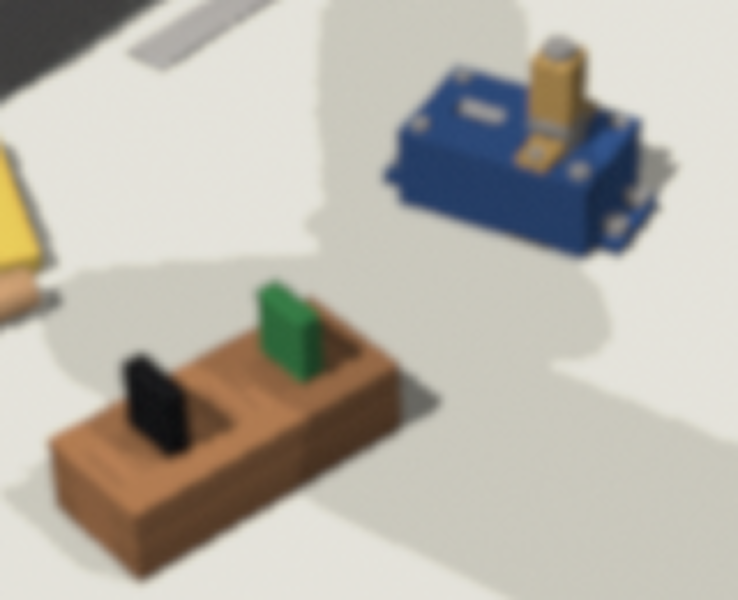

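The heights fit the given sizes: stand top 45 mm, handle about 85, holder top 50, keepers 55, die 106. The stand is 160x70 at 77°, the green gauge at about (515,166), the well at about (512,-58) and the holder yaw is about 8.4°. I move towards a point above the gauge.

Call:
carry_out([
  [[0,0,-0.11,0.4,1.0,0,0],[0,0,-0.11,0.4,1.0,0,0],[0,0,-0.11,0.4,1.0,0,0],[0,0,-0.11,0.4,1.0,0,0],[0,0,-0.11,0.4,1.0,0,0],[0,0,-0.11,0.4,1.0,0,0]],
], newtons=60)

```text
clock: 0.95
eef_pos: [0.3446, -0.2412, 0.2314]
orientation: [-0.059, 0.998, 0.0, 0.0]
ft_force: [0.5, -0.7, -0.2]
opening: 0.0424
gripper_force: 0.0
```

Call:
carry_out([
  [[0,0,-0.107,0.4,1.0,0,0],[0,0,-0.107,0.4,1.0,0,0],[0,0,-0.107,0.4,1.0,0,0],[0,0,-0.107,0.4,1.0,0,0],[0,0,-0.107,0.4,1.0,0,0],[0,0,-0.107,0.4,1.0,0,0]],
])

```text
clock: 1.7
eef_pos: [0.4448, 0.0087, 0.2307]
orientation: [0.109, 0.994, -0.0, -0.001]
ft_force: [-0.1, -0.2, -0.3]
opening: 0.0429
gripper_force: 0.0
```

Call:
carry_out([
  [[0,0,0,0.284,0.632,-0.3,0],[0,0,0,0.284,0.632,-0.3,0],[0,0,0,0.284,0.632,-0.3,0],[0,0,0,0.284,0.632,-0.3,0],[0,0,0,0.284,0.632,-0.3,0],[0,0,0,0.284,0.632,-0.3,0]],
])

```text
clock: 2.45
eef_pos: [0.5153, 0.1638, 0.1573]
orientation: [0.111, 0.994, 0.0, 0.001]
ft_force: [-0.2, 0.7, 0.7]
opening: 0.043
gripper_force: 0.0
```

```bash
python3 - <<'E'
from h import *
c=cap("side");a=c["frame"][170:340,215:375];cv2.imwrite("pics/s2.png",cv2.resize(a,(564,600),interpolation=cv2.INTER_CUBIC))
# expected projection of TCP
T=np.linalg.inv(c["world_from_camera"]);p=readout.state()["eef_pos"]
for q in (p,[p[0],p[1],.085]):
    v=c["camera_matrix"]@(T[:3,:3]@q+T[:3,3]);v=v[:2]/v[2];print(v.round(1),((v-[215,170])*600/170).round())
E
```

```text
[286.9 248. ] [254. 275.]
[288.3 274. ] [259. 367.]
```

View pics/s2.png

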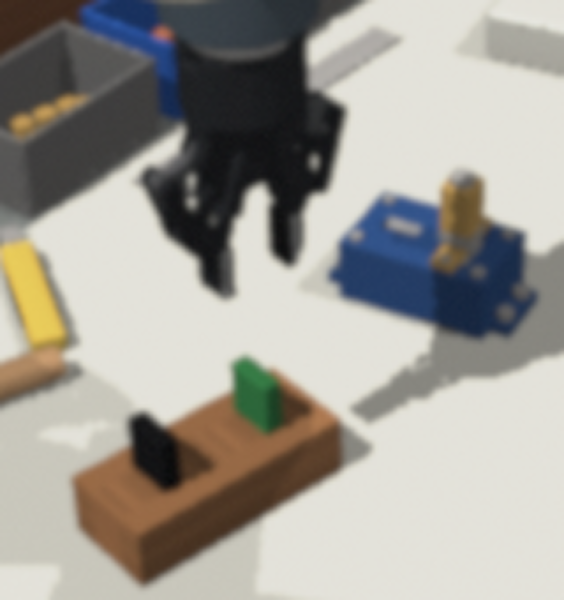

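The fingertips at crop (222,292) and (290,262) have their midpoint within 1 px of the calibrated projection, and the green handle's top (257,370) lies right beneath. I go down and grip.

Call:
carry_out([
  [[0,0,0,0,0.004,-0.2,0],[0,0,0,0,0.004,-0.35,0],[0,0,0,0,0.004,-0.4,0],[0,0,0,0,0.004,-0.4,0],[0,0,0,0,0.004,-0.4,0.4],[0,0,0,0,0.004,-0.4,1],[0,0,0,0,0.004,-0.4,1],[0,0,0,0,0.004,-0.4,1],[0,0,0,0,0.004,-0.4,1]],
], newtons=60)

```text
clock: 3.62
eef_pos: [0.5162, 0.1667, 0.058]
orientation: [0.11, 0.994, 0.001, 0.001]
ft_force: [-1.2, -0.0, 6.2]
opening: 0.0129
gripper_force: 59.2
```

Call:
carry_out([
  [[0,0,0,0,0,0.1,1],[0,0,0,0,0,0.25,1],[0,0,0,0,0,0.48,1],[0,0,0.03,0.04,-0.2,0.48,1],[0,0,0.07,0.08,-0.45,0.48,1],[0,0,0.118,0.14,-0.7,0.48,1],[0,0,0.118,0.174,-0.868,0.48,1],[0,0,0.118,0.174,-0.868,0.48,1],[0,0,0.118,0.174,-0.868,0.48,1],[0,0,0.118,0.174,-0.868,0.48,1]],
])

```text
clock: 4.88
eef_pos: [0.5585, -0.0498, 0.1764]
orientation: [-0.075, 0.997, 0.0, 0.0]
ft_force: [-0.6, 0.8, -1.2]
opening: 0.0128
gripper_force: 58.7
```

```bash
python3 - <<'E'
from h import *
c=cap("side");print(readout.state()["eef_pos"],readout.state()["ft_force"])
u0,v0=270,150
a=c["frame"][v0:v0+130,u0:u0+140];cv2.imwrite("pics/s3.png",cv2.resize(a,(630,585),interpolation=cv2.INTER_CUBIC))
T=np.linalg.inv(c["world_from_camera"]);p=readout.state()["eef_pos"]
def pr(q):
    v=c["camera_matrix"]@(T[:3,:3]@np.array(q)+T[:3,3]);v=v[:2]/v[2];return v.round(1),((v-[u0,v0])*4.5).round()
print("tcp",pr(p),"bladetip",pr([p[0],p[1],p[2]-.053]),"below",pr([p[0],p[1],.05]))
ct=cap("top");h=cv2.cvtColor(ct["frame"],cv2.COLOR_BGR2HSV)
E
```

```text
[ 0.55849201 -0.0498069   0.17639077] [-0.23258827  0.49107265  0.19688326]
tcp (array([328.6, 191.4]), array([264., 186.])) bladetip (array([328.7, 209.9]), array([264., 270.])) below (array([328.8, 234.3]), array([265., 379.]))
```

View pics/s3.png

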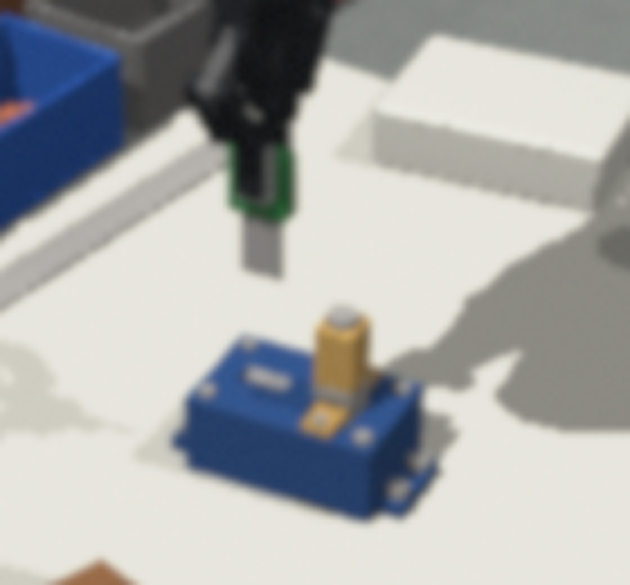

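The blade hangs upright at crop (243..283, ~274), with the slot at about (268,378) and the predicted point below the tool at (265,379), so it is nearly aligned. One numeric check of the x offset and yaw follows.

```bash
cat > sl.py <<'E'
from m import *
def comp(m,seed,r):
    n,l,s,ce=cv2.connectedComponentsWithStats(m.astype(np.uint8)); 
    b=[i for i in range(1,n) if np.hypot(*(ce[i]-seed))<r and s[i,4]>8]
    return [np.argwhere(l==i)[:,::-1].astype(np.float32) for i in b]
def desc(c,P,z):
    Q=np.array([ray(c,u,v,z)[:2]*1000 for u,v in P],np.float32)
    m=Q.mean(0); w,V=np.linalg.eigh(np.cov((Q-m).T)); a=np.degrees(np.arctan2(*V[::-1,1]))
    return len(P),"px",P.mean(0).round(1),"mean",m.round(1),"rect",cv2.minAreaRect(Q),"pca",round(((a+90)%180)-90,1)
if __name__=="__main__":
  for n,seed in(("side",(329.3,234)),("top",(340.7,223.6))):
    c=cap(n);h=cv2.cvtColor(c["frame"],cv2.COLOR_BGR2HSV);nb=(h[...,1]<110)
    for P in comp(nb,seed,5): print(n,"slot",*desc(c,P,.05))
    if n=="side":
        f=c["frame"].astype(int); W=pts(c); z=W[...,2]
        bl=(abs(W[...,0]-.5585)<.04)&(abs(W[...,1]+.05)<.04)&(z>.115)&(z<.18)
        for k,m in(("blade",bl&(h[...,1]<60)&(h[...,2]>60)),("all",bl),("green",bl&masks(c)["green"])):
            P=W[m]*1000; print(k,len(P),P.mean(0).round(1),rect(P/1000),"z",np.percentile(P[:,2],[1,50,99]).round(1))
            # side-face line fit y = a x + b
            A=np.polyfit(P[:,0],P[:,1],1);print("  yaw fit",np.degrees(np.arctan(A[0])).round(1))
E
python3 sl.py
```

```text
side slot 51 px [328.9 233.7] mean [559.7 -52.1] rect ((560.1220092773438, -52.960914611816406), (25.296323776245117, 21.636978149414062), 35.39554977416992) pca 1.4
blade 143 [558.  -46.5 147.1] (array([556.8, -41.9]), array([36.8, 23.2]), 11.6) z [122.3 145.9 179.7]
  yaw fit 8.5
all 186 [557.  -45.7 152.5] (array([556.8, -41.9]), array([36.8, 23.2]), 11.6) z [123.1 153.3 179.6]
  yaw fit 6.8
green 13 [545.4 -44.  172.7] (array([545.6, -44.5]), array([4.9, 8.8]), 76.4) z [167.4 172.5 178.8]
  yaw fit 0.4
```

Call:
carry_out([
  [[0,0,0,0.004,-0.006,-0.15,1],[0,0,0,0.004,-0.006,-0.27,1],[0,0,0,0.004,-0.006,-0.29,1],[0,0,0,0.004,-0.006,-0.31,1],[0,0,0,0.004,-0.006,-0.33,1],[0,0,0,0.004,-0.006,-0.33,1]],
])

```text
clock: 5.82
eef_pos: [0.5597, -0.0523, 0.0941]
orientation: [-0.074, 0.997, 0.0, 0.0]
ft_force: [0.2, -0.8, -0.3]
opening: 0.0127
gripper_force: 58.7
```

Call:
carry_out([
  [[0,0,0,0,0,-0.03,1],[0,0,0,0,0,-0.06,1],[0,0,0,0,0,-0.08,1],[0,0,0,0,0,-0.09,1],[0,0,0,0,0,-0.1,1],[0,0,0,0,0,-0.11,1],[0,0,0,0,0,-0.12,1],[0,0,0,0,0,-0.12,1]],
])

```text
clock: 6.82
eef_pos: [0.561, -0.0526, 0.0652]
orientation: [-0.075, 0.997, -0.0, 0.002]
ft_force: [-0.6, -0.3, 4.6]
opening: 0.013
gripper_force: 59.6
```

Call:
carry_out([
  [[0,0,0,0,0,-0.006,1],[0,0,0,0,0,-0.012,1],[0,0,0,0,0,-0.018,1],[0,0,0,0,0,-0.018,1]],
])

```text
clock: 7.32
eef_pos: [0.5615, -0.0526, 0.063]
orientation: [-0.075, 0.997, -0.001, 0.003]
ft_force: [-5.3, 1.3, 17.8]
opening: 0.0133
gripper_force: 61.6
```

Call:
carry_out([
  [[0,0,0,-0.002,0,-0.008,1],[0,0,0,-0.004,0,-0.014,1],[0,0,0,-0.004,0,-0.014,1],[0,0,0,-0.004,0,-0.014,1]],
])

```text
clock: 7.82
eef_pos: [0.5616, -0.0527, 0.0628]
orientation: [-0.076, 0.997, -0.001, 0.004]
ft_force: [-11.9, 3.3, 35.9]
opening: 0.0131
gripper_force: 64.5
```

Call:
carry_out([
  [[0,0,0,0,0,0.014,1],[0,0,0,0,0,0.02,0.5],[0,0,0,0,0,0.02,0],[0,0,0,0,0,0.03,0],[0,0,0,0,0,0.03,0],[0,0,0,0,0,0.2,0],[0,0,0,0,0,0.4,0],[0,0,0,0,0,0.5,0],[0,0,0,-0.19,-0.03,0.5,0],[0,0,0,-0.19,-0.03,0.5,0],[0,0,0,-0.19,-0.03,0.5,0]],
])

```text
clock: 9.2
eef_pos: [0.5113, -0.0599, 0.1809]
orientation: [-0.074, 0.997, -0.0, 0.0]
ft_force: [-0.4, -0.6, 0.3]
opening: 0.0426
gripper_force: 0.0
```

```bash
python3 - <<'E'
from m import *
c=cap("side");s=readout.state();p=s["eef_pos"];print(p,s["orientation"],s["ft_force"])
u0,v0=270,150
a=c["frame"][v0:v0+130,u0:u0+140];cv2.imwrite("pics/s4.png",cv2.resize(a,(630,585),interpolation=cv2.INTER_CUBIC))
T=np.linalg.inv(c["world_from_camera"])
def pr(q):
    v=c["camera_matrix"]@(T[:3,:3]@np.array(q)+T[:3,3]);v=v[:2]/v[2];return v.round(1),((v-[u0,v0])*4.5).round()
print("tcp",pr(p),"below106",pr([p[0],p[1],.106]))
W=pts(c);M=masks(c)
for k,zr in(("green",(.045,.12)),("brass",(.07,.11))):
    P=W[M[k]&(W[...,1]<0)&(W[...,1]>-.15)&(W[...,0]<.6)&(W[...,2]>zr[0])&(W[...,2]<zr[1])];print(k,len(P),(P.mean(0)*1000).round(1),rect(P),np.percentile(P[:,2],[1,99]))
E
```

```text
[ 0.51165946 -0.05978133  0.18077952] [-7.43798026e-02  9.97229971e-01 -3.75764850e-05  1.65927975e-04] [-0.46798859 -0.28678001  0.66306456]
tcp (array([347.2, 194. ]), array([347., 198.])) below106 (array([346.7, 220.2]), array([345., 316.]))
green 160 [559.5 -44.1  71.7] (array([560.5, -45. ]), array([14.4, 38.3]), 88.3) [0.05056996 0.0917881 ]
brass 144 [509.2 -51.3  89. ] (array([508. , -50.9]), array([28.4, 22.4]), 40.6) [0.07044758 0.10680322]
```

View pics/s4.png

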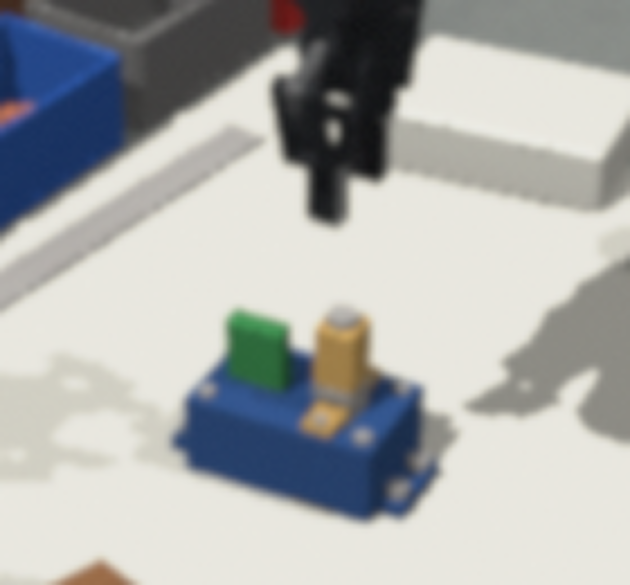

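The gauge is home: its handle sits flush on the holder at crop (258,350). The die top at (343,314) lies under the tool's predicted (345,316). Next I go down and grip the head.

Call:
carry_out([
  [[0,0,0,0.004,0,-0.2,0],[0,0,0,0.004,0,-0.36,0],[0,0,0,0.004,0,-0.42,0],[0,0,0,0.004,0,-0.44,0],[0,0,0,0.004,0,-0.44,0],[0,0,0,0.004,0,-0.44,0.3],[0,0,0,0.004,0,-0.44,1],[0,0,0,0.004,0,-0.44,1],[0,0,0,0.004,0,-0.44,1]],
], newtons=80)

```text
clock: 10.38
eef_pos: [0.5132, -0.06, 0.0722]
orientation: [-0.075, 0.997, -0.0, 0.001]
ft_force: [-0.3, -0.6, 6.4]
opening: 0.023
gripper_force: 78.9
```

Call:
carry_out([
  [[-0.0095,-0.0014,0,-0.0012,0.008,0,1],[-0.019,-0.0028,0,-0.0024,0.016,0,1],[-0.0285,-0.0042,0,-0.0036,0.024,0.001,1],[-0.038,-0.0057,0,-0.0048,0.032,0.001,1],[-0.0472,-0.007,0,-0.006,0.04,0.002,1],[-0.0472,-0.007,0,-0.006,0.04,0.002,1]],
])

```text
clock: 11.12
eef_pos: [0.5117, -0.051, 0.0726]
orientation: [-0.075, 0.994, -0.076, 0.006]
ft_force: [1.8, -7.0, 1.9]
opening: 0.0228
gripper_force: 78.6
```

```bash
cat > t.py <<'E'
from h import *
from scipy.spatial.transform import Rotation as R
s=readout.state();z=R.from_quat(s["orientation"]).as_matrix()[:,2]
a=np.radians(8.5);yh=np.array([-np.sin(a),np.cos(a),0]);xh=np.array([np.cos(a),np.sin(a),0])
print("tilt to +y",round(np.arcsin(-z@yh),3),"x",round(np.arcsin(-z@xh),3),"pos",s["eef_pos"].round(4),"f",s["ft_force"].round(1),"m",s["moment"].round(2),s["opening"],s["gripper_force"])
E
python3 t.py
```

```text
tilt to +y 0.154 x -0.002 pos [ 0.5117 -0.051   0.0726] f [ 1.8 -7.   1.9] m [-2.52 -1.1   0.08] 0.022820249459863606 78.60970973968506
```

Call:
carry_out([
  [[-0.008,-0.0012,0,-0.001,0.008,0,1],[-0.016,-0.0024,0,-0.002,0.016,0.001,1],[-0.016,-0.0024,0,-0.002,0.016,0.001,1]],
])

```text
clock: 11.5
eef_pos: [0.5112, -0.0484, 0.0728]
orientation: [-0.075, 0.992, -0.103, 0.008]
ft_force: [7.4, -15.9, -2.2]
opening: 0.0228
gripper_force: 79.2
```

```bash
python3 t.py
```

```text
tilt to +y 0.206 x -0.001 pos [ 0.5112 -0.0484  0.0728] f [  7.4 -15.9  -2.2] m [-4.61 -2.39  0.29] 0.022831776679753737 79.17805194854736
```

Call:
carry_out([
  [[0.0158,0.0024,0,0.002,-0.014,-0.001,1],[0.0316,0.0047,0,0.004,-0.028,-0.002,1],[0.0474,0.007,0,0.006,-0.042,-0.003,1],[0.0632,0.0094,0,0.008,-0.056,-0.003,1],[0.0727,0.0108,0,0.0092,-0.065,-0.003,1],[0.0822,0.0122,0,0.0104,-0.073,-0.003,1],[0.0917,0.0136,0,0.0116,-0.081,-0.002,1],[0.1012,0.015,0,0.0128,-0.09,-0.002,1],[0.1107,0.0164,0,0.014,-0.098,-0.001,1],[0.1107,0.0164,0,0.014,-0.098,-0.001,1]],
])

```text
clock: 12.75
eef_pos: [0.5144, -0.0691, 0.0725]
orientation: [-0.074, 0.994, 0.077, -0.004]
ft_force: [-1.6, 5.7, 7.4]
opening: 0.0227
gripper_force: 81.5
```

```bash
python3 t.py
```

```text
tilt to +y -0.154 x -0.003 pos [ 0.5144 -0.0691  0.0725] f [-1.6  5.7  7.4] m [2.14 0.52 0.02] 0.02273091995338982 81.51220679283142
```

Call:
carry_out([
  [[0.008,0.0012,0,0.001,-0.009,0,1],[0.016,0.0024,0,0.002,-0.018,0.001,1],[0.018,0.0027,0,0.002,-0.02,0.001,1],[0.018,0.0027,0,0.002,-0.02,0.001,1]],
])

```text
clock: 13.25
eef_pos: [0.5148, -0.0724, 0.0725]
orientation: [-0.074, 0.992, 0.106, -0.006]
ft_force: [-0.5, 11.6, 6.7]
opening: 0.023
gripper_force: 81.0
```

```bash
python3 t.py; python3 - <<'E'
from h import *
c=cap("side");u0,v0=270,150
cv2.imwrite("pics/s5.png",cv2.resize(c["frame"][v0:v0+130,u0:u0+140],(630,585),interpolation=cv2.INTER_CUBIC))
E
```

```text
tilt to +y -0.213 x -0.003 pos [ 0.5148 -0.0724  0.0725] f [-0.5 11.6  6.7] m [ 3.21  0.26 -0.02] 0.023017834836331647 80.96335172653198
```

View pics/s5.png

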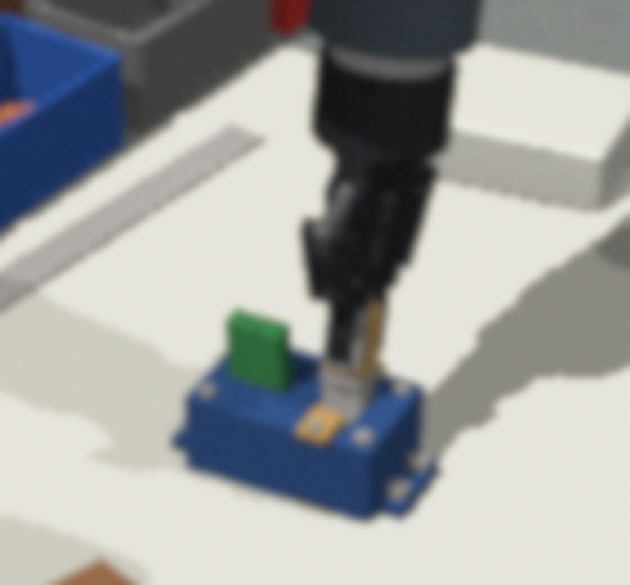

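The near keeper at crop (320,425) has slid outwards from (325,418), and the gauge is unmoved. I tilt a bit more this way to be sure the far keeper is at its stop.

Call:
carry_out([
  [[0.003,0.0004,0,0.001,-0.01,0,1],[0.006,0.0009,0,0.002,-0.016,0,1],[0.006,0.0009,0,0.002,-0.016,0,1]],
])

```text
clock: 13.68
eef_pos: [0.5149, -0.0734, 0.0725]
orientation: [-0.074, 0.99, 0.118, -0.007]
ft_force: [-2.9, 22.2, 9.1]
opening: 0.023
gripper_force: 80.9
```

```bash
python3 t.py
```

```text
tilt to +y -0.237 x -0.003 pos [ 0.5149 -0.0734  0.0725] f [-2.9 22.2  9.1] m [ 6.31  0.55 -0.04] 0.022971626033685865 80.8683693408966
```

Call:
carry_out([
  [[-0.02,-0.003,0,-0.003,0.022,-0.001,1],[-0.04,-0.006,0,-0.006,0.044,-0.002,1],[-0.06,-0.009,0,-0.008,0.065,-0.003,1],[-0.0715,-0.0106,0,-0.01,0.078,-0.003,1],[-0.0715,-0.0106,0,-0.01,0.078,-0.003,1],[-0.0715,-0.0106,0,-0.01,0.078,0.02,1],[-0.0715,-0.0106,0,-0.01,0.078,0.02,1]],
])

```text
clock: 14.55
eef_pos: [0.5117, -0.0598, 0.0763]
orientation: [-0.074, 0.997, 0.0, -0.0]
ft_force: [0.5, 0.0, -4.1]
opening: 0.0228
gripper_force: 80.5
```

```bash
python3 t.py
```

```text
tilt to +y -0.001 x 0.001 pos [ 0.5117 -0.0598  0.0763] f [ 0.5  0.  -4.1] m [ 0.08 -0.26 -0.01] 0.022767478577410755 80.51858425140381
```

The die is free: the force is only its weight (4 N). I lift it.

Call:
carry_out([
  [[0,0,0,0,0,0.03,1],[0,0,0,0,0,0.07,1],[0,0,0,0,0,0.12,1],[0,0,0,0,0,0.17,1],[0,0,0,0,0,0.22,1],[0,0,0,0,0,0.26,1],[0,0,0,0,0,0.28,1],[0,0,0,0,0,0.28,1],[0,0,0,0,0,0.28,1],[0,0,0,0,0,0.28,1]],
])

```text
clock: 15.8
eef_pos: [0.5118, -0.0599, 0.146]
orientation: [-0.074, 0.997, 0.0, -0.001]
ft_force: [0.0, -0.5, -4.6]
opening: 0.0231
gripper_force: 80.5
```

```bash
python3 t.py; python3 - <<'E'
from m import *
c=cap("side");u0,v0=270,150
cv2.imwrite("pics/s6.png",cv2.resize(c["frame"][v0:v0+130,u0:u0+140],(630,585),interpolation=cv2.INTER_CUBIC))
W=pts(c);P=W[masks(c)["green"]&(W[...,1]<0)&(W[...,2]>.04)&(W[...,2]<.12)];print("green",(P.mean(0)*1000).round(1),len(P))
E
```

```text
tilt to +y -0.0 x 0.001 pos [ 0.5118 -0.0599  0.146 ] f [ 0.  -0.5 -4.6] m [ 0.01  0.02 -0.06] 0.02306790756462003 80.49941897392273
green [559.2 -43.9  71.7] 159
```

View pics/s6.png

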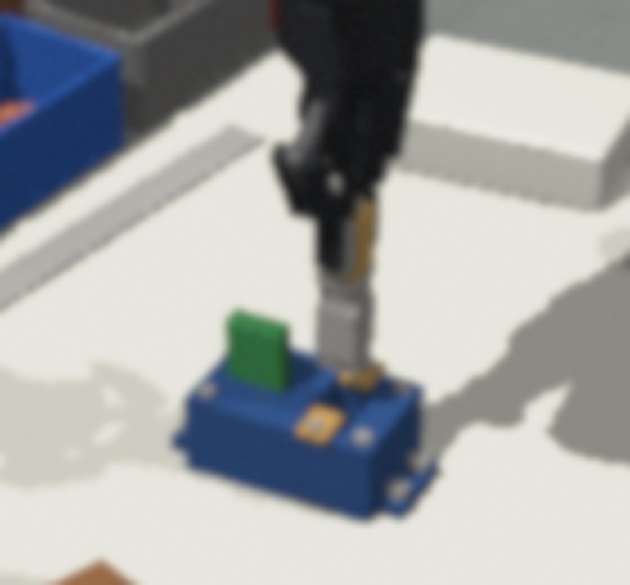

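The die hangs upright above the well, its foot at crop (343,365). Both keepers are back, at (320,425) and (362,376), and the gauge is still home. I hand in.

```bash
python3 -c "
from cell import order;print(order.close_job())"
```

```text
the job is handed in; nothing more can be done
None
```

I handed the job in at about 16 s: the gauge is home in the slot, both keepers look pushed back, and the gripper holds the die upright and still about 20 mm above them; the hand-in gave no verdict.

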